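# Pull the push-on speed knob off a block mixer with a fork puller

### The arm

A 6-joint arm with a two-finger parallel gripper is mounted at the origin on the work surface. World frame = base frame: x ahead of the robot, y to its left, z up, the work surface at z = 0. Lengths are in m, angles in rad, forces in N, time in s.
With the tool pointing down it reaches from about 0.3 to 0.75 m from the base axis. Payload 8.5 kg.
Tool frame: the origin (TCP) lies midway between the tips of the shut fingers; the grasp point (between the pads) lies 19 mm behind it; z points along the fingers, y is the line along which they close (so a half turn about z gives the same grasp; the last joint's range is limited). The gripper opens to 88 mm and grips with 3 to 60 N. Pads are 18 mm wide; open, the fingers measure 123 mm over their backs; the gripper's body (75 mm by 187 mm) begins 45 mm behind the grasp point.
Start: joints at [-1.418, 0.381, 1.297, -0, 1.464, -0.215], TCP at [0.198, -0.513, 0.239] pointing down, gripper open.
Joint ranges: [-3.11, 3.11], [-0.89, 2.33], [0.22, 2.48], [-1.42, 4.56], [0.17, 2.85], [-2.88, 2.88]. Speed limits (rad/s): [2.39, 2.39, 3.14, 3.14, 3.14, 3.14].

### API

Orientations are given as a rotation vector (axis times angle).
In Python, from bench import read_state, imaging, sign_off gives the robot as it stands. The module is installed in compiled form; this text tells all that it offers.
- The arm moves only by the tool servo_tool, never from a script. Its arguments are lists of equal length, an entry for each row: "slide": the shift along the tool's x, y, z in cm, a list of three; "turn": the turn about the tool's z in degrees; "gripper": the finger opening in cm, from 0 to 8.81. A call has exactly 5 rows; each row is the pose to reach, as a shift and turn from the pose commanded when the call began, along the tool's axes at that moment; what a row does not reach only later rows make up. A row lasts 1/10 s, in which the tool goes at most 50 mm and 8.59 degrees, less where a joint would pass 70% of its speed; a pose out of reach is approached as far as the arm can. A call with a gripper value outside its range is refused whole. The fingers move at their own pace and stop on an object; "newtons" is the grip in N (left out, the last holds). Time passes only in rows, so rows that repeat a pose let the fingers close, or fill a call up. It gives the time, the measured TCP pose, the force, the opening and the grip force at its end, in the units of the state.
- read_state(): the state, without advancing time (a new reading comes with each control period).
- imaging.camera(name): name is "scene" or "top" or "wrist"; returns the picture (384x512x3 uint8, blue, green, red); there is no depth.
- imaging.camera_params(name): a dict with "fx", "fy", "cx", "cy" (pixels), "k1" (the pictures are not rectified: a ray, as slopes to the right and down, at radius r is drawn at 1 + k1 r^2 times it, then the intrinsics apply), "view" (4x4, takes a point from world to camera coordinates); the wrist camera has in their place "T_tool_cam" (4x4, takes a point from camera to tool coordinates, whose origin is the TCP and whose axes are the flange's). Camera axes: x right, y up, looking along -z (the intrinsics and any distortion apply to the point x, -y, -z); pixel columns grow to the right and rows downward; lengths in m; the calibration is good to about 2 mm. A picture is of the moment at which its call begins: read the wrist's pose just before it. camera_params takes no time and is no camera call.
- sign_off(): hands the job in; it is judged then, once.
Trained networks look in the newest picture that a camera, given by its name, has taken for a name from the list of things; names that differ only in an ending like _2 or _b are one class to them, and where a whole thing is asked for, a point or a joint stands for the part that bears it (a point fixed in the world has none). Each returns a list of dicts, best first, with "conf" (0 to 1); they miss things now and then, are a little off and sometimes report something else, mostly with a low value. They report only what shows in the picture. A call takes as long as a camera call. They do not tell look-alikes from the thing itself.
- imaging.recognise(camera, target): "bbox" ([centre column, centre row, width, height] in pixels, round what is visible of it).
- imaging.pinpoint(camera, target): "xy" ([column, row] in pixels: a listed point, or the origin of a listed thing).
The state is a dict: "time": time; "joint_positions": joint angles; "dq": joint speeds; "tau": joint torques, N m; "position": TCP position; "tool_rot": TCP orientation; "force": force on the tool from outside, world axes, zero at the start; "moment": the same for the moment, N m; "opening": finger opening in m; "gripper_force": force on a finger pad.
Only numpy, scipy, OpenCV 4.12 (cv2) and the standard library are available. Lean on these libraries where they do the work, as an engineer would, in place of code of your own. Each camera call takes 0.05 s, during which the arm holds its last target. There are 200 camera calls.

### The job

The push-on speed knob has to come off the block mixer's sloping control panel for cleaning. Take the fork puller, hook its fork under the knob's skirt and pull the knob straight off its spindle without prying it over and without the fingers touching it; then set the knob down upright on its hub on the rubber mat, draw the fork clear of it and stand the puller upright on its foot beside it, on the mat or the bench. Do not disturb the tip box, bottle and beaker.

Things in the scene. Friction and masses are not known exactly. Their poses are not given: they have to be found in the camera images.
- mixer: Bench-top block mixer, fixed: grey base, white wedge shell, 314 mm deep, 246 mm wide. Own x points from its low front (robot's side) rearward, y to its left. Origin: at bench level below the panel's front edge; the knob's seat is at x = 75 mm. The flat control panel rises to the rear at 27 degrees to the bench, up to a level deck 119 mm high with a white hood (top at 172 mm, from x = 188 mm).
- panel_front (a point): Point on the control panel's front edge, 45 mm above the bench, straight downhill of the knob (84 mm along the panel from the knob's seat; the panel goes on 79 mm uphill of the seat). The panel reaches 105 mm to the right and 135 mm to the left of this line; display and keys are flat, 45 mm and more to the left; round the knob the panel is bare.
- spindle: Fixed steel spindle of the knob, 11 mm thick, standing 15.5 mm out of the panel. Origin: where its axis meets the panel's surface (the knob's seat), 83 mm above the bench. z points out of the panel along the spindle (27 degrees from vertical, leaning to the mixer's front): the way the knob comes off. x lies in the panel and points straight uphill, y across the panel.
- knob: Black push-on knob, about 70 g, 33 mm high: a skirt 60 mm across and a hub 28 mm across that reaches 8 mm below the skirt and stands on the panel. Origin: centre of the hub's underside, z out through its top, x along the white pointer line. A spring clip holds it on the spindle: a straight pull of some 8 to 15 N pops it off in the first 5 mm; after 16 mm it is clear and loose. It may turn.
- knob_skirt (a point): Centre of the skirt's flat underside, on the knob's axis, 8 mm above the hub's underside: round the hub there is an 8 mm high gap between panel and skirt (16 mm deep, from hub to rim), into which the fork goes.
- puller: Fork puller, about 200 g, 120 mm high, at first standing on its foot on the mat: a C-shaped stainless frame, open towards its +x, with a straight grip on top. Origin: on the grip's axis at the foot's underside; z up along the grip, x the way the tines point. Frame's back: 40 mm wide, at x = -42 to -38 mm; top plate at z = 46 to 50 mm, x = -42 to +13 mm. The knob's body fits inside the C.
- puller_throat (a point): Bottom of the slot between the two tines, 17 mm behind the puller's origin (x = -17 mm), at half the foot's thickness. The foot is a plate 4 mm thick, 54 mm wide, x = -42 to +27 mm; the slot is 34 mm wide and open to the tips at x = +27 mm; the tines thin out to 1 mm at the tips. With the hub in the slot the grip stands over the knob's axis.
- puller_grip (a point): Middle of the puller's black grip, 85 mm above the foot's underside. The grip is 22 mm square (sides along the puller's x and y) and reaches from 50 to 120 mm above the foot's underside.
- mat: Dark grey rubber mat, 220 x 240 mm, 4 mm thick, fixed to the bench beside the mixer (to its left or right). Origin: centre of its underside; x along its 220 mm side, away from the robot.
- tip_box: Pipette-tip box, 82 x 120 x 60 mm, grey with a clear lid, standing loose behind the mat. Origin: centre of its underside.
- reagent: Amber bottle, 62 mm across, 135 mm tall, standing loose behind the mat. Origin: centre of its underside.
- beaker: Small glass beaker, 64 mm across, 85 mm tall, standing loose between mat and mixer. Origin: centre of its underside.
Things that resemble listed ones, but are neither listed nor needed, are in the scene too. What is shaped like the puller but blue, green or red is not meant.

How it is judged:
By the outcome, as a careful person would: the job done as asked, in the order asked, and still so for the second after the job is handed in, with the robot touching nothing.
It also fails if it takes over 64 s, if anything falls off the work surface, if the arm or the gripper's body presses on something with over 40 N, if the wrist force passes 120 N, or if a joint passes its speed limit or range.

## Working session

There is one attempt and no reset: what is moved stays moved. The work goes in short steps, Python scripts to look and compute and a tool call to move; the robot and the scene stay as the last step left them, time stands still between calls to the robot, and variables do not carry over. Pictures are saved under pics/ and viewed, at most 10 in all, crops included, and the job is handed in when it is done.

Besides the shell and the picture viewer there is one more tool, called as name(argument=value, ...), one argument or row to a line, values as JSON. servo_tool: Moves the arm, as the interface text tells. Its arguments: {"type":"object","properties":{"slide":{"type":"array"},"turn":{"type":"array"},"gripper":{"type":"array"},"newtons":{"type":"number"}},"required":["slide","turn","gripper"]}

```bash
mkdir -p pics; cat > h.py <<'E'
import numpy as np, cv2
from scipy.spatial.transform import Rotation as R
from bench import read_state, imaging, sign_off
def pose():
    s=read_state(); return np.array(s["position"]),R.from_rotvec(s["tool_rot"]).as_matrix()
def ray(cam,uv,tp=None):
    P=imaging.camera_params(cam)
    d=np.array([(uv[0]-P["cx"])/P["fx"],(uv[1]-P["cy"])/P["fy"]]);u=d.copy()
    for _ in range(30): u=d/(1+P["k1"]*(u@u))
    v=np.array([u[0],-u[1],-1.])
    if cam=="wrist":
        p,M=tp; T=np.array(P["T_tool_cam"]); return p+M@T[:3,3], M@T[:3,:3]@v
    V=np.array(P["view"]); return -V[:3,:3].T@V[:3,3], V[:3,:3].T@v
def proj(cam,X,tp=None):
    P=imaging.camera_params(cam); X=np.array(X)
    if cam=="wrist":
        p,M=tp; T=np.array(P["T_tool_cam"]); c=T[:3,:3].T@(M.T@(X-p)-T[:3,3])
    else:
        V=np.array(P["view"]); c=V[:3,:3]@X+V[:3,3]
    u=np.array([c[0],-c[1]])/-c[2]; u=u*(1+P["k1"]*(u@u))
    return np.array([P["fx"]*u[0]+P["cx"],P["fy"]*u[1]+P["cy"]])
def atz(cam,uv,z,tp=None):
    o,d=ray(cam,uv,tp); return o+d*(z-o[2])/d[2]
def tri(rs):
    A=np.zeros((3,3));b=np.zeros(3)
    for o,d in rs:
        d=d/np.linalg.norm(d);Q=np.eye(3)-np.outer(d,d);A+=Q;b+=Q@o
    return np.linalg.solve(A,b)
def snap(cam,name=None):
    tp=pose(); im=imaging.camera(cam)
    if name: cv2.imwrite("pics/%s.png"%name,im)
    return im,tp
E
python3 - <<'E'
from h import *
np.set_printoptions(precision=4,suppress=True)
ims=[]
zs=dict(panel_front=.045,spindle=.083,knob=.083,knob_skirt=.09,puller=.004,puller_throat=.006,puller_grip=.089,mat=0,tip_box=0,reagent=0,beaker=0,mixer=0)
for c in("scene","top"):
    im,_=snap(c); ims.append(im)
    for t,z in zs.items():
        for r in imaging.pinpoint(c,t)[:4]:
            print(c,t,round(r["conf"],2),np.array(r["xy"]).round(1),atz(c,r["xy"],z))
    cv2.imwrite("pics/%s0.png"%c,im)
print(read_state()); print(imaging.camera_params("wrist"))
E
```

```text
scene panel_front 0.89 [294.  144.8] [0.542  0.2149 0.045 ]
scene knob 0.46 [313.6 145.5] [0.6127 0.2183 0.083 ]
scene knob_skirt 0.66 [311.1 148.4] [0.6136 0.1967 0.09  ]
scene puller 0.96 [204.  248.9] [ 0.5013 -0.2624  0.004 ]
scene puller 0.92 [168.8 212.8] [ 0.3272 -0.2237  0.004 ]
scene puller 0.84 [142.7 249.2] [ 0.3427 -0.368   0.004 ]
scene puller_throat 0.82 [144.1 252.5] [ 0.3549 -0.3742  0.006 ]
scene puller_throat 0.67 [172.9 216.4] [ 0.3483 -0.2273  0.006 ]
scene puller_throat 0.64 [196.7 301.2] [ 0.582  -0.4035  0.006 ]
scene puller_throat 0.6 [204.5 246.1] [ 0.4977 -0.2547  0.006 ]
scene puller_grip 0.96 [134.6 234.1] [ 0.3354 -0.3614  0.089 ]
scene puller_grip 0.95 [164.7 200.9] [ 0.3358 -0.2263  0.089 ]
scene puller_grip 0.91 [203.8 237.8] [ 0.5119 -0.2598  0.089 ]
scene puller_grip 0.63 [176.7 297.4] [ 0.5567 -0.4373  0.089 ]
scene mat 0.64 [232.8 242.1] [ 0.5609 -0.1941  0.    ]
scene tip_box 0.91 [286.6 249.4] [ 0.7132 -0.1251  0.    ]
scene reagent 0.67 [272.2 283.6] [ 0.7327 -0.2411  0.    ]
scene beaker 0.9 [243.1 186.4] [ 0.4717 -0.0044  0.    ]
scene mixer 0
[... 1306 characters left out ...]
-0.0004,  0.0005,  0.0001, -0.0013, -0.0006,  0.0008]), 'tau': array([  0.    , -43.7793, -22.473 ,   0.0714,   0.0314,   0.    ]), 'position': array([ 0.1978, -0.5132,  0.2387]), 'tool_rot': array([-3.0885, -0.5745, -0.0001]), 'force': array([ 0.0593, -0.3066,  0.1998]), 'moment': array([-0.0031,  0.0237,  0.0418]), 'gripper_force': 0.0, 'opening': 0.08799380081290667}
{'fx': 291.03860658798504, 'fy': 291.03860658798504, 'cx': 254.42523649297254, 'cy': 190.9604554752962, 'k1': -0.07297703353110781, 'T_tool_cam': array([[ 0.001 ,  0.9536,  0.301 ,  0.0784],
       [ 1.    , -0.0005, -0.0018, -0.0011],
       [-0.0016,  0.301 , -0.9536, -0.1463],
       [ 0.    ,  0.    ,  0.    ,  1.    ]])}
```

View pics/scene0.png

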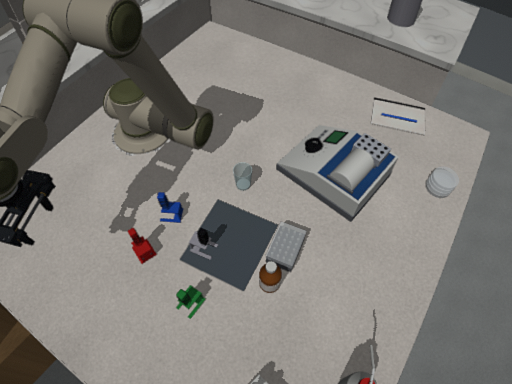

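View pics/top0.png

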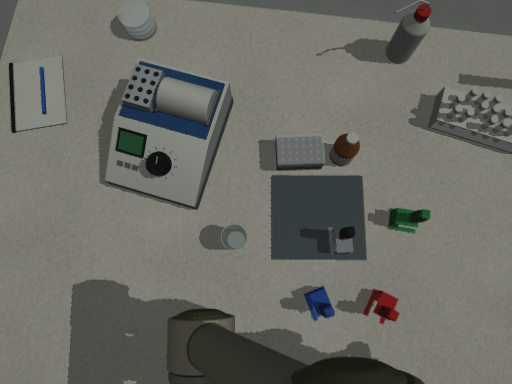

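servo_tool(
  slide=[
    [4, -1.3, 0],
    [8, -2.6, 0],
    [12, -3.9, 0],
    [16, -5.2, 0],
    [19, -6.3, 0],
  ],
  turn=[0, 0, 0, 0, 0],
  gripper=[8.8, 8.8, 8.8, 8.8, 8.8],
)

```text
time: 1.8
position: [0.3539, -0.3845, 0.2389]
tool_rot: [3.088, 0.576, 0.0]
force: [0.8, 0.0, 0.2]
opening: 0.0881
gripper_force: 0.0
```

servo_tool(
  slide=[
    [4, -1.3, 0],
    [8, -2.6, 0],
    [12, -3.9, 0],
    [16, -5.2, 0],
    [19, -6.3, 0],
  ],
  turn=[0, 0, 0, 0, 0],
  gripper=[8.8, 8.8, 8.8, 8.8, 8.8],
)

```text
time: 2.3
position: [0.5086, -0.2573, 0.2388]
tool_rot: [-3.088, -0.576, -0.0]
force: [0.4, -0.4, -0.1]
opening: 0.0883
gripper_force: 0.0
```

```bash
python3 - <<'E'
from h import *
np.set_printoptions(precision=4,suppress=True)
im,tp=snap("wrist","w1"); print(tp)
for t,z in dict(puller=.004,puller_throat=.006,puller_grip=.089,mat=0).items():
    for r in imaging.pinpoint("wrist",t)[:3]: print(t,round(r["conf"],2),np.array(r["xy"]).round(1),atz("wrist",r["xy"],z,tp))
E
```

```text
(array([ 0.5086, -0.2573,  0.2388]), array([[ 0.9327,  0.3606,  0.0003],
       [ 0.3606, -0.9327,  0.0001],
       [ 0.0003,  0.    , -1.    ]]))
puller 0.81 [193.5 265.4] [ 0.3267 -0.2289  0.004 ]
puller 0.75 [255.5 166.2] [ 0.5024 -0.2608  0.004 ]
puller 0.7 [385.2 162.3] [ 0.5713 -0.4224  0.004 ]
puller_throat 0.97 [287.6 278.9] [ 0.3574 -0.3697  0.006 ]
puller_throat 0.91 [189.9 251.7] [ 0.3483 -0.2171  0.006 ]
puller_throat 0.85 [372.4 156.3] [ 0.5721 -0.4011  0.006 ]
puller_grip 0.97 [175.  296.2] [ 0.3333 -0.2203  0.089 ]
puller_grip 0.97 [286.5 324.7] [ 0.3427 -0.3648  0.089 ]
puller_grip 0.67 [254.2 182.4] [ 0.5032 -0.2585  0.089 ]
mat 0.73 [223.3 114.7] [ 0.5499 -0.1978  0.    ]
```

View pics/w1.png

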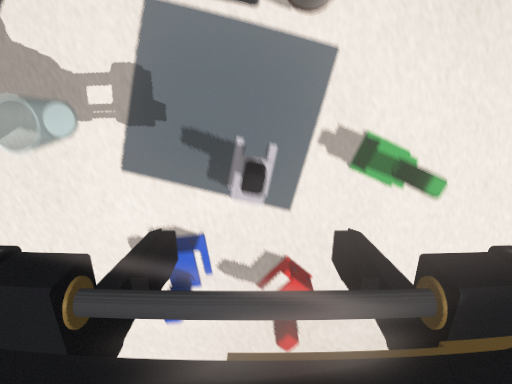

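```bash
python3 - <<'E'
from h import *
np.set_printoptions(precision=4,suppress=True)
tp=pose()
im=cv2.imread("pics/w1.png")
a=atz("wrist",(241.5,138),.006,tp);b=atz("wrist",(273.5,143.5),.006,tp)
m=(a+b)/2; d=b-a; print(a,b,np.hypot(*d[:2]),"yaw",np.degrees(np.arctan2(d[0],-d[1])), "origin",m)
a2=atz("wrist",(232,198),.006,tp);b2=atz("wrist",(264,204),.006,tp);e=b2-a2;f=m-(a2+b2)/2
print("back",np.hypot(*e[:2]),np.degrees(np.arctan2(e[0],-e[1])),"len",np.hypot(*f[:2]),np.degrees(np.arctan2(f[1],f[0])))
cv2.imwrite("pics/w1c.png",cv2.resize(im[120:220,200:310],None,fx=5,fy=5,interpolation=cv2.INTER_CUBIC))
E
```

```text
[ 0.5289 -0.2324  0.006 ] [ 0.5373 -0.2737  0.006 ] 0.042165792819141304 yaw 11.390199434590075 origin [ 0.5331 -0.253   0.006 ]
back 0.0450083708475717 9.838171306466302 len 0.08388097833291278 12.310066911367166
```

View pics/w1c.png

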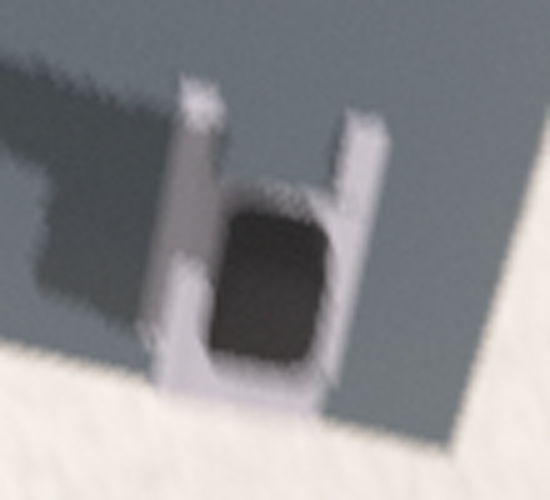

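servo_tool(
  slide=[
    [-0.3, 0, 4],
    [-0.3, 0, 8],
    [-0.3, 0, 12],
    [-0.3, 0, 15],
    [-0.3, 0, 17.4],
  ],
  turn=[4, 9, 9, 9, 9],
  gripper=[6, 5, 5, 5, 5],
)

```text
time: 3.05
position: [0.5028, -0.261, 0.0631]
tool_rot: [-3.123, -0.327, 0.002]
force: [-0.6, -0.8, -0.3]
opening: 0.051
gripper_force: 0.0
```

servo_tool(
  slide=[
    [0, 0, 0],
    [0, 0, 0],
    [0, 0, 0],
    [0, 0, 0],
    [0, 0, 0],
  ],
  turn=[0, 0, 0, 0, 0],
  gripper=[2, 1, 1, 1, 1],
  newtons=4,
)

```text
time: 3.55
position: [0.5047, -0.2605, 0.0661]
tool_rot: [3.122, 0.33, 0.003]
force: [0.1, 0.7, 5.7]
opening: 0.022
gripper_force: 4.0
```

servo_tool(
  slide=[
    [0, 0, 0],
    [0, 0, 0],
    [0, 0, 0],
    [0, 0, 0],
    [0, 0, 0],
  ],
  turn=[0, 0, 0, 0, 0],
  gripper=[1, 1, 1, 1, 1],
  newtons=4,
)

```text
time: 4.05
position: [0.5049, -0.2604, 0.066]
tool_rot: [3.122, 0.331, 0.003]
force: [1.9, 0.7, 5.8]
opening: 0.0216
gripper_force: 4.0
```

servo_tool(
  slide=[
    [0, 0, -1],
    [0, 0, -2],
    [0, 0, -3.5],
    [0, 0, -5],
    [0, 0, -5],
  ],
  turn=[0, 0, 0, 0, 0],
  gripper=[1, 1, 1, 1, 1],
  newtons=3,
)

```text
time: 4.55
position: [0.505, -0.2606, 0.1171]
tool_rot: [3.121, 0.33, 0.005]
force: [-0.9, -0.3, -1.5]
opening: 0.022
gripper_force: 3.0
```

```bash
python3 - <<'E'
from h import *
np.set_printoptions(precision=4,suppress=True)
s=read_state();print(s["position"],s["force"],s["moment"],s["opening"])
ims=[]
for c in("wrist","scene","top"):
    im,tp=snap(c)
    if c=="wrist": q=im; o=(0,0)
    else:
        p=proj(c,tp[0]).astype(int); q=cv2.resize(im[p[1]-45:p[1]+55,p[0]-60:p[0]+60],(460,384),interpolation=cv2.INTER_CUBIC); print(c,p)
    if c!="top": ims.append(cv2.resize(q,(398,384)) if c!="wrist" else cv2.resize(q[:, :],(400,300)))
ims[0]=cv2.copyMakeBorder(ims[0],0,84,0,0,0)
cv2.imwrite("pics/c1.png",np.hstack(ims))
E
```

```text
[ 0.505  -0.2606  0.1171] [-0.8812 -0.2811 -1.5376] [ 0.0109 -0.0506 -0.0125] 0.02201593758522065
scene [200 232]
top [350 232]
```

View pics/c1.png

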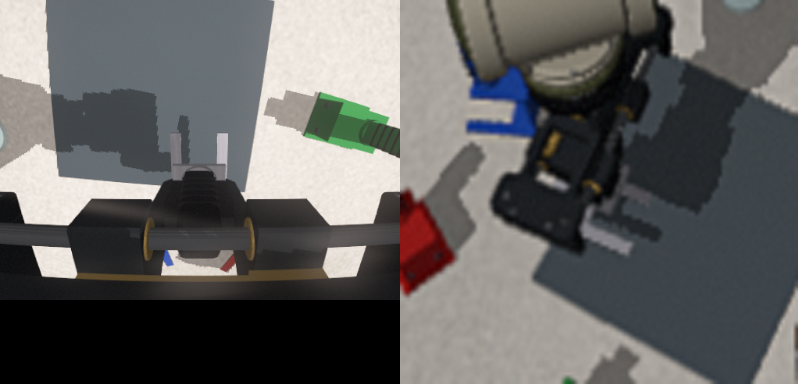

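```bash
cat >> h.py <<'E'
def tips(tp,th,zp=.08,xo=0.,pt=(.027,.022,.002)):
    """pixels of tine tips in wrist view; th nose-up tilt (deg), zp pivot height, xo grip x offset of pivot"""
    p,M=tp; c,s=np.cos(np.radians(th)),np.sin(np.radians(th)); g=p-M[:,2]*.019
    out=[]
    for y in(pt[1],-pt[1]):
        x,z=pt[0]-xo,pt[2]-zp
        X=g+M[:,0]*(x*c-z*s)+np.array([0,0,1])*(x*s+z*c)-M[:,1]*y
        out.append(proj("wrist",X,tp))
    return np.array(out)
E
python3 - <<'E'
from h import *
np.set_printoptions(precision=1,suppress=True)
im,tp=snap("wrist","w2")
for th in(0,5,10,15,20,25,30): print(th,tips(tp,th).ravel(), tips(tp,th,.085).ravel())
cv2.imwrite("pics/w2c.png",cv2.resize(im[120:260,180:330],(750,600*140//120*6//7),interpolation=cv2.INTER_CUBIC))
E
```

```text
0 [225.3 173.1 285.8 173.1] [225.9 171.5 285.1 171.5]
5 [224.6 164.8 286.5 164.9] [225.3 162.8 285.8 162.8]
10 [223.9 156.8 287.3 156.8] [224.6 154.2 286.6 154.3]
15 [223.1 148.9 288.2 148.9] [223.8 145.9 287.5 145.9]
20 [222.2 141.2 289.2 141.2] [222.8 137.6 288.5 137.7]
25 [221.1 133.7 290.4 133.8] [221.8 129.6 289.7 129.7]
30 [220.  126.5 291.7 126.6] [220.6 121.9 291.  122. ]
```

View pics/w2c.png

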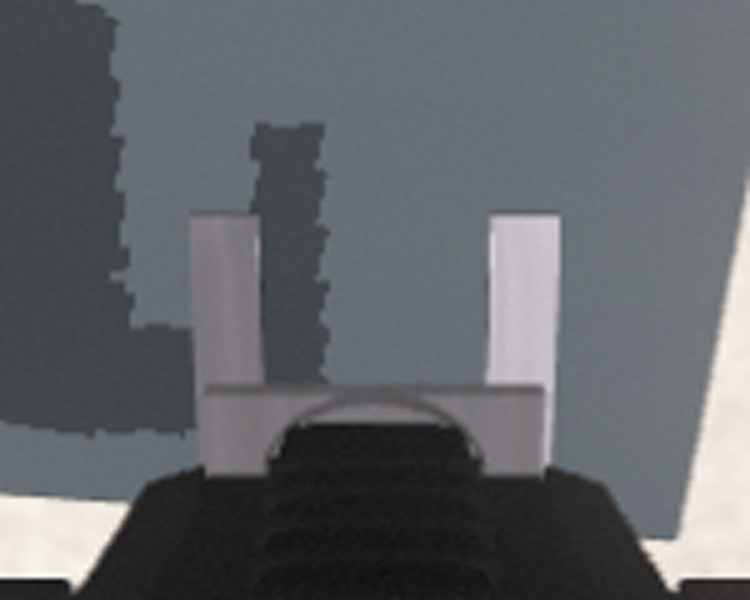

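servo_tool(
  slide=[
    [0, 0, 2],
    [0, 0, 4],
    [0, 0, 5],
    [0, 0, 5],
    [0, 0, 5],
  ],
  turn=[0, 0, 0, 0, 0],
  gripper=[1, 1, 1, 1, 3.5],
)

```text
time: 5.25
position: [0.5045, -0.2603, 0.0652]
tool_rot: [3.124, 0.33, 0.001]
force: [-0.0, 0.4, 0.1]
opening: 0.0281
gripper_force: 0.0
```

servo_tool(
  slide=[
    [0, 0, 0],
    [0, 0, 0],
    [0, 0, -1],
    [0, 0, -2.2],
    [0, 0, -2.2],
  ],
  turn=[0, 0, 0, 0, 0],
  gripper=[3.5, 3.5, 3.5, 3.5, 1],
)

```text
time: 5.75
position: [0.505, -0.2607, 0.0891]
tool_rot: [3.121, 0.33, 0.004]
force: [0.4, 0.6, 0.2]
opening: 0.0291
gripper_force: 0.0
```

servo_tool(
  slide=[
    [0, 0, 0],
    [0, 0, 0],
    [0, 0, 0],
    [0, 0, 0],
    [0, 0, 0],
  ],
  turn=[0, 0, 0, 0, 0],
  gripper=[1, 1, 1, 1, 1],
)

```text
time: 6.25
position: [0.5043, -0.26, 0.0868]
tool_rot: [-3.124, -0.33, -0.0]
force: [0.2, 2.6, 5.3]
opening: 0.0219
gripper_force: 3.0
```

servo_tool(
  slide=[
    [-0.5, 0, -0.1],
    [-1, 0, -0.25],
    [-1.5, 0, -0.4],
    [-2, 0, -0.55],
    [-2.5, 0, -0.6],
  ],
  turn=[0, 0, 0, 0, 0],
  gripper=[1, 1, 1, 1, 1],
)

```text
time: 6.75
position: [0.4789, -0.2655, 0.0925]
tool_rot: [-3.124, -0.33, 0.002]
force: [0.2, 0.3, -2.4]
opening: 0.022
gripper_force: 3.0
```

```bash
python3 - <<'E'
from h import *
np.set_printoptions(precision=3,suppress=True)
im,tp=snap("wrist","w3")
s=read_state();print(s["position"],s["force"],s["moment"],s["opening"])
for th in(0,5,10,15,20,25,30): print(th,tips(tp,th,.101).ravel())
cv2.imwrite("pics/w3c.png",cv2.resize(im[90:240,160:350],(760,600),interpolation=cv2.INTER_CUBIC))
E
```

```text
[ 0.478 -0.266  0.092] [ 0.331  0.055 -2.842] [ 0.036 -0.003 -0.014] 0.021698865134318783
0 [227.728 166.641 283.047 166.678]
5 [227.146 156.703 283.7   156.746]
10 [226.465 146.825 284.462 146.873]
15 [225.676 137.011 285.344 137.065]
20 [224.768 127.269 286.355 127.329]
25 [223.732 117.613 287.508 117.681]
30 [222.552 108.066 288.819 108.142]
```

View pics/w3c.png

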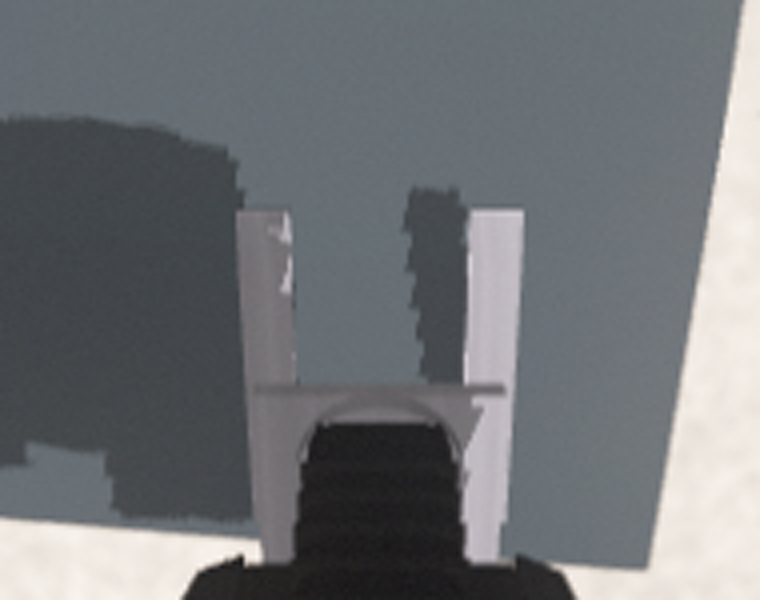

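servo_tool(
  slide=[
    [-0.5, 0, 0.08],
    [-1, 0, 0],
    [-1.5, 0, -0.05],
    [-2, 0, -0.05],
    [-2.5, 0, 0],
  ],
  turn=[0, 0, 0, 0, 0],
  gripper=[1, 1, 1, 1, 1],
)

```text
time: 7.3
position: [0.4552, -0.2708, 0.0932]
tool_rot: [3.123, 0.33, 0.001]
force: [0.3, 0.2, 3.8]
opening: 0.0223
gripper_force: 3.0
```

servo_tool(
  slide=[
    [-0.5, 0, 0.05],
    [-0.8, 0, 0.1],
    [-0.8, 0, 0.1],
    [-0.8, 0, 0.1],
    [-0.8, 0, 0.1],
  ],
  turn=[0, 0, 0, 0, 0],
  gripper=[1, 1, 1, 1, 1],
)

```text
time: 7.8
position: [0.4477, -0.2723, 0.0918]
tool_rot: [3.124, 0.331, 0.0]
force: [-0.7, 0.2, 4.6]
opening: 0.0219
gripper_force: 3.0
```

```bash
cat >> h.py <<'E'
def findtips(im):
    """tine tips in wrist image: first bright row in columns near 226 and 285"""
    g=cv2.cvtColor(im,cv2.COLOR_BGR2GRAY).astype(float)
    return [np.round(g[80:180:3,c-3:c+4].mean(1)).astype(int) for c in(226,286)]
E
python3 - <<'E'
from h import *
np.set_printoptions(precision=1,suppress=True,linewidth=150)
im,tp=snap("wrist","w4")
s=read_state();print(s["time"],s["position"]*1000,s["force"],s["opening"])
for th in(15,20,25,30): print(th,tips(tp,th,.101).ravel())
for t in findtips(im): print(t)
E
```

```text
7.85 [ 447.7 -272.3   91.8] [0.3 0.5 5.3] 0.022077750045647587
15 [225.6 137.1 285.3 137.2]
20 [224.7 127.4 286.3 127.5]
25 [223.7 117.7 287.4 117.8]
30 [222.5 108.2 288.7 108.3]
[109 108 109 109 109 109 108 108 108 109 108  96 170 172 169 171 173 167 115 106 106 106 106 106 106 106 106 105 106 103 105 110 112 104]
[110 110 110 110 110 110 111 111 111 110 111  96 174 173 173 173 173 174 174 173 173 173 173 172 172 173 172 171 170 170 170 140 120 108]
```

servo_tool(
  slide=[
    [0, 0, -3],
    [0, 0, -7.5],
    [0.5, -1.5, -12],
    [2, -6, -14.8],
    [3.5, -10.5, -15],
  ],
  turn=[0, 0, 0, 0, 0],
  gripper=[1, 1, 1, 1, 1],
  newtons=20,
)

```text
time: 8.35
position: [0.4602, -0.1641, 0.2438]
tool_rot: [3.122, 0.327, 0.005]
force: [0.8, 0.9, -3.1]
opening: 0.0218
gripper_force: 20.0
```

servo_tool(
  slide=[
    [1.5, -4.6, 0],
    [3, -9.2, 0],
    [4.5, -13.8, 0],
    [6, -18.4, 0],
    [7.5, -23, 0],
  ],
  turn=[0, 0, 0, 0, 0],
  gripper=[1, 1, 1, 1, 1],
)

```text
time: 8.85
position: [0.4842, 0.0786, 0.2408]
tool_rot: [-3.124, -0.331, 0.003]
force: [0.5, -0.0, -3.2]
opening: 0.0217
gripper_force: 20.0
```

servo_tool(
  slide=[
    [1.4, -4.5, 0],
    [2.8, -9, 0],
    [4.1, -13.4, 0],
    [4.1, -13.4, 0],
    [4.1, -13.4, 0],
  ],
  turn=[6, 13, 21, 21, 21],
  gripper=[1, 1, 1, 1, 1],
)

```text
time: 9.35
position: [0.4963, 0.2168, 0.2404]
tool_rot: [3.132, -0.239, -0.004]
force: [-0.9, -1.3, -2.4]
opening: 0.0215
gripper_force: 20.0
```

```bash
python3 - <<'E'
from h import *
np.set_printoptions(precision=4,suppress=True,linewidth=150)
im,tp=snap("wrist","w5")
s=read_state();print(s["time"],s["position"],s["tool_rot"],s["force"])
print(tips(tp,27,.0985).ravel())
for t,z in dict(panel_front=.045,knob=.083,knob_skirt=.090,spindle=.083,puller_throat=0.15).items():
    for r in imaging.pinpoint("wrist",t)[:2]: print(t,round(r["conf"],2),np.array(r["xy"]).round(1),atz("wrist",r["xy"],z,tp))
E
```

```text
9.4 [0.4965 0.2158 0.2407] [ 3.1315 -0.2414 -0.0028] [-0.8105  0.1892 -3.0317]
[222.8172 115.0559 288.1962 115.127 ]
panel_front 0.72 [248.7 123. ] [0.5485 0.2159 0.045 ]
knob 0.92 [247.4  47.1] [0.6228 0.2048 0.083 ]
knob_skirt 0.6 [247.7 119.6] [0.5553 0.215  0.09  ]
puller_throat 0.71 [253.4 166.4] [0.5207 0.2145 0.15  ]
```

View pics/w5.png

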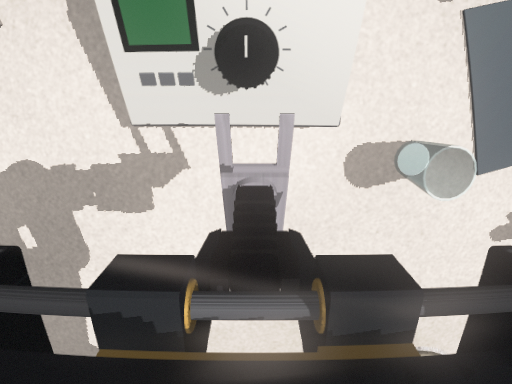

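```bash
python3 - <<'E'
from h import *
np.set_printoptions(precision=4,suppress=True,linewidth=150)
tp=pose(); im=cv2.imread("pics/w5.png")
g=cv2.cvtColor(im,cv2.COLOR_BGR2GRAY)
# front edge: strongest drop of brightness along columns, rows 110..140
pts=[]
for c in list(range(140,210,3))+list(range(300,335,3)):
    col=cv2.GaussianBlur(g,(5,5),0)[112:138,c].astype(float); pts.append((c,112+np.argmin(col)))
pts=np.array(pts,float);W=np.array([atz("wrist",p,.045,tp) for p in pts])
k=np.polyfit(W[:,1],W[:,0],1);r=W[:,0]-np.polyval(k,W[:,1]);ok=abs(r)<.002;k=np.polyfit(W[ok,1],W[ok,0],1)
print("edge n",ok.sum(),"yaw",-np.degrees(np.arctan(k[0])),"x at y=.214",np.polyval(k,.214))
L=atz("wrist",(131,125),.045,tp);Rr=atz("wrist",(340,126),.045,tp);print("corners",L,Rr,np.linalg.norm(L-Rr),"pf",Rr+(L-Rr)*105/240)
m=(g<50).astype(np.uint8);n,lab,st,ce=cv2.connectedComponentsWithStats(m[:105])
for i in range(1,n):
    if st[i,4]>800: print(st[i],ce[i])
i=[i for i in range(1,n) if abs(ce[i][0]-247)<12 and abs(ce[i][1]-50)<15][0]
cn=max(cv2.findContours((lab==i).astype(np.uint8),0,1)[0],key=len);e=cv2.fitEllipse(cv2.convexHull(cn));print(e)
yaw=np.radians(-9);u=np.array([np.cos(yaw),np.sin(yaw),0]);
for h in(8,12,20,33):
    z=.083+.001*h*np.cos(np.radians(27));X=atz("wrist",e[0],z,tp);print(h,"seat from ellipse",X+u*.001*h*np.sin(np.radians(27)))
for sx in(.615,.618,.621,.624,.627): 
    S=np.array([sx,.204,.083]);print(sx,[proj("wrist",S+np.array([-u[0]*.454,-u[1]*.454,.891])*h*.001,tp).round(1) for h in(10,33)])
E
```

```text
edge n 36 yaw -9.346320088343507 x at y=.214 0.5471237706846633
corners [0.5698 0.3505 0.045 ] [0.5301 0.1094 0.045 ] 0.24435487848696102 pf [0.5475 0.2149 0.045 ]Traceback (most recent call last):
  File "<stdin>", line 17, in <module>
cv2.error: OpenCV(4.12.0) /io/opencv/modules/imgproc/src/shapedescr.cpp:361: error: (-201:Incorrect size of input array) There should be at least 5 points to fit the ellipse in function 'fitEllipseNoDirect'
```

```bash
cat >> h.py <<'E'
YAW=np.radians(-9.2); SEAT=np.array([.6218,.2032,.083]); ZP=.0985
C27,S27=np.cos(np.radians(27)),np.sin(np.radians(27))
U=np.array([np.cos(YAW),np.sin(YAW),0]); LAT=np.array([-U[1],U[0],0])
UP=U*C27+np.array([0,0,S27]); N=-U*S27+np.array([0,0,C27])
def tcp_for(s,h,lat=0,zp=None):
    return SEAT+s*.001*UP+h*.001*N+lat*.001*LAT+(zp or ZP)*N-np.array([0,0,.019])
def inv(p):
    d=p+np.array([0,0,.019])-ZP*N-SEAT; return np.array([d@UP,d@LAT,d@N])*1000
def slide(to):
    p,M=pose(); return (M.T@(to-p)*100).round(2), "turn",round(np.degrees(np.arctan2(M[1,0],M[0,0])-YAW),2)
E
python3 - <<'E'
from h import *
print(pose()[0],inv(pose()[0]),slide(tcp_for(-66,10)),slide(tcp_for(-66,0)),slide(tcp_for(0,0))); E=0
E
```

```text
[0.49698609 0.2150223  0.24160561] [-30.83231647  -8.28517861 116.5412832 ] (array([ 1.71, -0.82, 11.09]), 'turn', np.float64(0.21)) (array([ 2.16, -0.82, 11.98]), 'turn', np.float64(0.21)) (array([ 8.04, -0.8 ,  8.98]), 'turn', np.float64(0.21))
```

servo_tool(
  slide=[
    [0.5, -0.3, 3],
    [1, -0.6, 6],
    [1.5, -0.8, 9],
    [1.7, -0.8, 11],
    [1.7, -0.8, 11],
  ],
  turn=[0.2, 0.2, 0.2, 0.2, 0.2],
  gripper=[1, 1, 1, 1, 1],
)

```text
time: 10.15
position: [0.514, 0.2203, 0.1292]
tool_rot: [3.13, -0.251, -0.008]
force: [-0.6, -0.2, -1.5]
opening: 0.022
gripper_force: 20.0
```

```bash
python3 - <<'E'
from h import *
np.set_printoptions(precision=2,suppress=True,linewidth=150)
im,tp=snap("wrist","w6")
print(read_state()["force"],inv(tp[0]),tips(tp,27,.0985).ravel(), [proj("wrist",SEAT+N*h*.001,tp) for h in(8,33)])
for t in("knob","knob_skirt","spindle","panel_front","puller"):
    for r in imaging.pinpoint("wrist",t)[:2]: print(t,round(r["conf"],2),np.array(r["xy"]).round(1))
cv2.imwrite("pics/w6c.png",cv2.resize(im[0:190,140:380],(758,600),interpolation=cv2.INTER_CUBIC))
E
```

```text
[-0.28 -0.13 -1.65] [-67.65  -0.3    9.12] [222.72 114.75 288.12 114.82] [array([255.32,  51.13]), array([255.53,  67.62])]
knob 0.75 [254.1  49.8]
knob_skirt 0.62 [253.6  51.7]
spindle 0.3 [256.6 240.5]
panel_front 0.65 [251.4 155. ]
panel_front 0.34 [251.   49.5]
```

View pics/w6c.png

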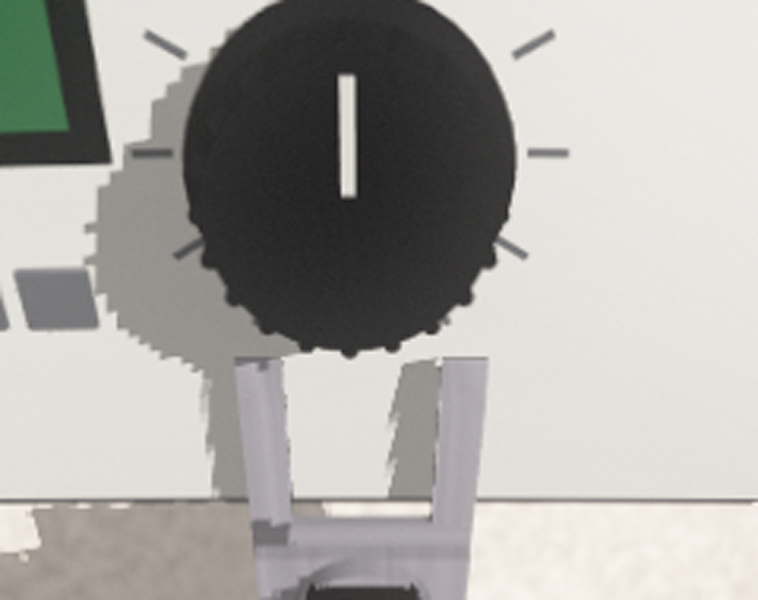

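servo_tool(
  slide=[
    [0, -0.2, 0],
    [0.15, -0.2, 0.3],
    [0.25, -0.2, 0.5],
    [0.35, -0.2, 0.7],
    [0.35, -0.2, 0.7],
  ],
  turn=[0, 0, 0, 0, 0],
  gripper=[1, 1, 1, 1, 1],
  newtons=3,
)

```text
time: 10.95
position: [0.5187, 0.2226, 0.1242]
tool_rot: [3.131, -0.25, -0.001]
force: [-0.3, -0.4, -1.9]
opening: 0.022
gripper_force: 3.0
```

servo_tool(
  slide=[
    [0.05, 0, 0.09],
    [0.09, 0, 0.18],
    [0.09, 0, 0.18],
    [0.14, 0, 0.27],
    [0.14, 0, 0.27],
  ],
  turn=[0, 0, 0, 0, 0],
  gripper=[1, 1, 1, 1, 1],
)

```text
time: 11.45
position: [0.5202, 0.2225, 0.1222]
tool_rot: [-3.131, 0.25, -0.001]
force: [-1.1, -0.6, 4.4]
opening: 0.022
gripper_force: 3.0
```

```bash
python3 - <<'E'
from h import *
np.set_printoptions(precision=2,suppress=True,linewidth=150)
im,tp=snap("wrist","w7")
s=read_state();print(s["force"],s["moment"],inv(tp[0]),tips(tp,27,.0985).ravel())
for t in findtips(im): print(t)
E
```

```text
[-0.84 -1.03  4.3 ] [-0.03  0.25 -0.04] [-65.7    2.85   0.29] [222.97 115.38 288.33 115.45]
[ 41  41  43  42  43  44  45  46  47  49  62 110  85 112 111 168 170 172 172 172 173 173 173 173 173 173 173 172 172 149 111 112 152 160]
[ 47  48  49  50  51  51  52  52  54  54  76 155 119 171 170 170 171 171 171 172 171 172 172 171 171 171 170 171 170 169 170 174 166 173]
```

servo_tool(
  slide=[
    [0, 0, 0],
    [0, 0, 0],
    [-0.04, 0, -0.09],
    [-0.09, 0, -0.18],
    [-0.09, 0, -0.18],
  ],
  turn=[0, 0, 0, 0, 0],
  gripper=[1, 1, 1, 1, 1],
  newtons=25,
)

```text
time: 12.0
position: [0.5189, 0.2226, 0.1232]
tool_rot: [3.131, -0.25, -0.001]
force: [0.3, -0.0, -2.3]
opening: 0.0219
gripper_force: 25.0
```

servo_tool(
  slide=[
    [0.36, 0, -0.18],
    [0.71, 0, -0.36],
    [1.07, 0, -0.55],
    [1.43, 0, -0.73],
    [1.78, 0, -0.91],
  ],
  turn=[0, 0, 0, 0, 0],
  gripper=[1, 1, 1, 1, 1],
)

```text
time: 12.5
position: [0.5371, 0.2197, 0.1329]
tool_rot: [-3.132, 0.25, -0.0]
force: [-0.3, -0.5, -2.9]
opening: 0.0215
gripper_force: 25.0
```

```bash
python3 - <<'E'
from h import *
np.set_printoptions(precision=2,suppress=True,linewidth=150)
im,tp=snap("wrist","w8"); im2,_=snap("scene","s8")
s=read_state();print(s["force"],s["moment"],inv(tp[0]),tips(tp,27,.0985).ravel())
a=cv2.resize(im[40:240,140:380],(480,400),interpolation=cv2.INTER_CUBIC)
p=proj("scene",SEAT).astype(int);b=cv2.resize(im2[p[1]-30:p[1]+20,p[0]-40:p[0]],(320,400),interpolation=cv2.INTER_CUBIC)
cv2.imwrite("pics/c8.png",np.hstack([a,b]))
E
```

```text
[ 0.43  0.75 -2.65] [ 0.02 -0.01  0.05] [-45.53   2.76   2.03] [222.94 115.31 288.31 115.38]
```

View pics/c8.png

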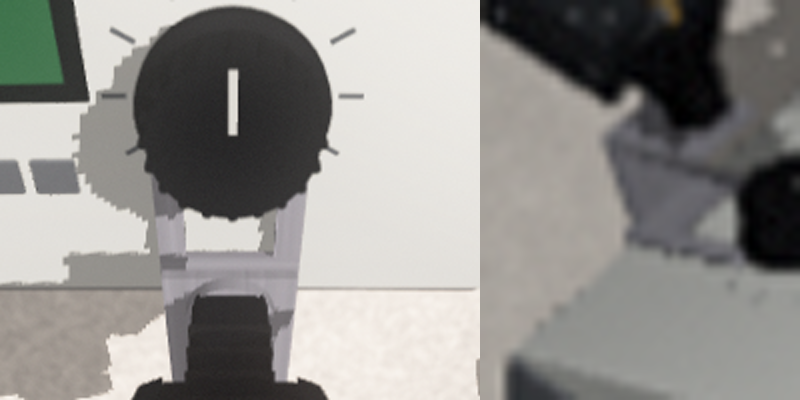

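servo_tool(
  slide=[
    [0.45, 0, -0.23],
    [0.9, 0, -0.46],
    [1.35, 0, -0.69],
    [1.8, 0, -0.92],
    [2.2, 0, -1.12],
  ],
  turn=[0, 0, 0, 0, 0],
  gripper=[1, 1, 1, 1, 1],
)

```text
time: 13.1
position: [0.5589, 0.2162, 0.1442]
tool_rot: [-3.132, 0.25, -0.0]
force: [-0.7, 0.5, -2.4]
opening: 0.0218
gripper_force: 25.0
```

servo_tool(
  slide=[
    [0.45, 0, -0.23],
    [0.9, 0, -0.46],
    [1.35, 0, -0.69],
    [1.7, 0, -0.87],
    [1.7, 0, -0.87],
  ],
  turn=[0, 0, 0, 0, 0],
  gripper=[1, 1, 1, 1, 1],
)

```text
time: 13.6
position: [0.5757, 0.2135, 0.1529]
tool_rot: [-3.131, 0.25, -0.001]
force: [-1.0, 0.4, -2.5]
opening: 0.0222
gripper_force: 25.0
```

```bash
python3 - <<'E'
from h import *
np.set_printoptions(precision=2,suppress=True,linewidth=150)
im,tp=snap("wrist","w9")
s=read_state();print(s["time"],s["force"],s["moment"],inv(tp[0]),tips(tp,27,.0985).ravel())
print(tips(tp,27,.0985,pt=(0,.02,.05)).ravel(),[proj("wrist",SEAT+2.2e-3*LAT+N*h*.001,tp) for h in(8,33)])
for c in("wrist","scene","top"):
  if c!="wrist": imaging.camera(c)
  for t in("knob","knob_skirt","puller_throat"):
    for r in imaging.pinpoint(c,t)[:2]: print(c,t,round(r["conf"],2),np.array(r["xy"]).round(1), proj(c,SEAT+2.2e-3*LAT,tp))
E
```

```text
13.65 [ 0.15  0.19 -2.59] [0.08 0.01 0.04] [-1.63  2.83  2.08] [222.96 115.37 288.32 115.44]
[223.31 194.21 288.14 194.25] [array([256.45, 149.37]), array([256.64, 171.99])]
wrist knob 0.86 [257.8 145.4] [256.4  142.94]
wrist knob_skirt 0.87 [257.6 152.4] [256.4  142.94]
scene knob 0.5 [312.5 152.3] [314.3  149.13]
scene knob_skirt 0.5 [286.  249.2] [314.3  149.13]
scene knob_skirt 0.49 [313.6 148.4] [314.3  149.13]
scene puller_throat 0.96 [143.4 252. ] [314.3  149.13]
scene puller_throat 0.95 [194.5 299.6] [314.3  149.13]
top knob 0.47 [163.4 163.8] [160.88 162.62]
top knob_skirt 0.4 [158.6 160.4] [160.88 162.62]
top puller_throat 0.75 [376.7 303.4] [160.88 162.62]
top puller_throat 0.71 [400.1 219.3] [160.88 162.62]
```

servo_tool(
  slide=[
    [0, 0, 0],
    [-0.05, 0, -0.09],
    [-0.09, 0, -0.18],
    [-0.14, 0, -0.27],
    [-0.18, 0, -0.36],
  ],
  turn=[0, 0, 0, 0, 0],
  gripper=[1, 1, 1, 1, 1],
  newtons=55,
)

```text
time: 14.7
position: [0.5736, 0.2138, 0.1556]
tool_rot: [3.131, -0.25, -0.0]
force: [4.7, 0.2, -12.8]
opening: 0.0213
gripper_force: 55.0
```

servo_tool(
  slide=[
    [-0.05, 0, -0.09],
    [-0.09, 0, -0.18],
    [-0.14, 0, -0.27],
    [-0.18, 0, -0.36],
    [-0.23, 0, -0.45],
  ],
  turn=[0, 0, 0, 0, 0],
  gripper=[1, 1, 1, 1, 1],
)

```text
time: 15.2
position: [0.5711, 0.2143, 0.1612]
tool_rot: [-3.132, 0.25, -0.0]
force: [0.9, -1.4, -3.2]
opening: 0.0213
gripper_force: 55.0
```

```bash
python3 - <<'E'
from h import *
np.set_printoptions(precision=2,suppress=True,linewidth=150)
im,tp=snap("wrist","w10")
s=read_state();print(s["time"],s["force"],s["moment"],inv(tp[0]))
for t in("knob","knob_skirt"):
    for r in imaging.pinpoint("wrist",t)[:1]: print(t,round(r["conf"],2),np.array(r["xy"]).round(1),[proj("wrist",SEAT+2.2e-3*LAT+N*h*.001,tp)[1] for h in(0,3,6,9)])
E
```

```text
15.25 [-0.87  0.25 -1.89] [0.02 0.   0.08] [-2.07  2.85 11.69]
knob 0.66 [254.5 143.5] [np.float64(135.1364014962942), np.float64(137.3558642597369), np.float64(139.62040927988284), np.float64(141.9313596126616)]
knob_skirt 0.8 [260.4 147.6] [np.float64(135.13639340304186), np.float64(137.3558559666373), np.float64(139.62040078255453), np.float64(141.931350906595)]
```

servo_tool(
  slide=[
    [-0.1, 0, -0.2],
    [-0.23, 0, -0.45],
    [-0.36, 0, -0.71],
    [-0.5, 0, -0.98],
    [-0.64, 0, -1.25],
  ],
  turn=[0, 0, 0, 0, 0],
  gripper=[1, 1, 1, 1, 1],
)

```text
time: 15.85
position: [0.5647, 0.2153, 0.1735]
tool_rot: [-3.132, 0.25, 0.0]
force: [0.3, -0.6, -3.3]
opening: 0.0217
gripper_force: 55.0
```

servo_tool(
  slide=[
    [-0.14, 0, -0.27],
    [-0.27, 0, -0.53],
    [-0.41, 0, -0.8],
    [-0.45, 0, -0.9],
    [-0.45, 0, -0.9],
  ],
  turn=[0, 0, 0, 0, 0],
  gripper=[1, 1, 1, 1, 1],
)

```text
time: 16.35
position: [0.5604, 0.216, 0.1824]
tool_rot: [-3.132, 0.25, -0.0]
force: [0.2, -0.6, -2.8]
opening: 0.0217
gripper_force: 55.0
```

```bash
python3 - <<'E'
from h import *
np.set_printoptions(precision=3,suppress=True,linewidth=150)
im,tp=snap("wrist","w11")
s=read_state();print(s["time"],s["force"],s["moment"],inv(tp[0]))
for t in("knob","knob_skirt","spindle"):
    for r in imaging.pinpoint("wrist",t)[:2]: print(t,round(r["conf"],2),np.array(r["xy"]).round(1))
print("if on fork:",tips(tp,27,.0985,pt=(-.002,0,.004))[0], "on seat",proj("wrist",SEAT+2.2e-3*LAT+N*.008,tp))
print(s["position"],slide(np.array([.5513,-.1977,.25])))
E
```

```text
16.4 [-0.295  0.33  -3.414] [ 0.054  0.05  -0.023] [-2.044  2.831 35.473]
knob 0.68 [255.2 143.5]
knob_skirt 0.78 [260.7 148.5]
spindle 0.43 [256.9 122.5]
if on fork: [255.483 151.792] on seat [256.262 124.193]
[0.56  0.216 0.182] (array([ 5.66, 40.99, -6.79]), 'turn', np.float64(0.07))
```

servo_tool(
  slide=[
    [0, 0, -1],
    [0, 0, -2.5],
    [0, 0.5, -4.5],
    [0, 1.7, -6.2],
    [0.2, 3.5, -6.8],
  ],
  turn=[0, 0, 0, 0, 0],
  gripper=[1, 1, 1, 1, 1],
)

```text
time: 17.05
position: [0.5572, 0.1814, 0.253]
tool_rot: [-3.131, 0.248, -0.006]
force: [0.6, 0.3, -3.3]
opening: 0.0218
gripper_force: 55.0
```

servo_tool(
  slide=[
    [0.4, 2.3, 0],
    [0.8, 5, 0],
    [1.2, 7.8, 0],
    [1.6, 10.6, 0],
    [2, 13.4, 0],
  ],
  turn=[0, 0, 0, 0, 0],
  gripper=[1, 1, 1, 1, 1],
)

```text
time: 17.55
position: [0.5553, 0.0445, 0.2511]
tool_rot: [3.132, -0.25, 0.001]
force: [-0.8, 0.5, -2.5]
opening: 0.0215
gripper_force: 55.0
```

servo_tool(
  slide=[
    [0.4, 2.8, 0],
    [0.8, 5.6, 0],
    [1.2, 8.4, 0],
    [1.6, 11.2, 0],
    [2, 14, 0],
  ],
  turn=[0, 0, 0, 0, 0],
  gripper=[1, 1, 1, 1, 1],
)

```text
time: 18.05
position: [0.5528, -0.097, 0.2511]
tool_rot: [3.131, -0.25, 0.001]
force: [0.1, -0.6, -2.9]
opening: 0.0213
gripper_force: 55.0
```

servo_tool(
  slide=[
    [0.4, 2.8, 0],
    [0.8, 5.6, 0],
    [1.2, 7.8, 0],
    [1.4, 9.3, 0],
    [1.5, 10, 0],
  ],
  turn=[0, -2, -5, -8, -11],
  gripper=[1, 1, 1, 1, 1],
)

```text
time: 18.55
position: [0.5517, -0.1985, 0.2509]
tool_rot: [3.141, 0.052, 0.001]
force: [0.6, 0.3, -2.5]
opening: 0.0216
gripper_force: 55.0
```

servo_tool(
  slide=[
    [0, 0, 0],
    [0, 0, 0],
    [0, 0, 0],
    [0, 0, 0],
    [0, 0, 0],
  ],
  turn=[-3, -6, -7, -7, -7],
  gripper=[1, 1, 1, 1, 1],
)

```text
time: 19.05
position: [0.5519, -0.1968, 0.2505]
tool_rot: [3.132, 0.242, 0.0]
force: [-0.1, -0.6, -3.0]
opening: 0.0218
gripper_force: 55.0
```

```bash
python3 - <<'E'
from h import *
np.set_printoptions(precision=3,suppress=True,linewidth=150)
s=read_state();print(s["time"],s["position"],s["force"])
im,tp=snap("wrist","w12")
for t in("knob","knob_skirt"):
    for r in imaging.pinpoint("wrist",t)[:2]: print(t,round(r["conf"],2),np.array(r["xy"]).round(1))
for c in("top","scene","wrist"):
    if c!="wrist": snap(c,c+"12")
    for t in("mat","tip_box","reagent"):
      for r in imaging.recognise(c,t)[:1]: print(c,t,np.array(r["bbox"]).round(1))
      for r in imaging.pinpoint(c,t)[:1]: print(c,t,round(r["conf"],2),atz(c,r["xy"],0,tp))
print(slide(np.array([.5513,-.1977,.0960])))
# mat outline in top view
im=cv2.imread("pics/top0.png");hsv=cv2.cvtColor(im,cv2.COLOR_BGR2HSV)
m=((im[:,:,2]<90)&(im[:,:,0]>45)&(im[:,:,0]<110)).astype(np.uint8);m=cv2.morphologyEx(m,cv2.MORPH_OPEN,np.ones((5,5)))
m[:, :255]=0;m[265:]=0;m[:165]=0
cn=max(cv2.findContours(m,0,1)[0],key=cv2.contourArea);b=cv2.boxPoints(cv2.minAreaRect(cn));print(b,[atz("top",p,.004)[:2] for p in b])
E
```

```text
19.05 [ 0.552 -0.197  0.251] [-0.134 -0.634 -3.048]
knob 0.63 [257.2 146.8]
top mat [317.9 200.1  89.5  47.6]
top tip_box [301.8 153.2  44.   39.2]
top tip_box 0.56 [ 0.715 -0.137  0.   ]
scene mat [229.2 253.1  98.6  77.2]
scene mat 0.74 [ 0.557 -0.199  0.   ]
scene tip_box [286.8 246.2  40.4  49. ]
scene tip_box 0.91 [ 0.72  -0.127  0.   ]
scene reagent [272.  278.4  20.4  28.1]
scene reagent 0.67 [ 0.737 -0.235  0.   ]
wrist mat [258.4 153.9 182.4 162.3]
wrist tip_box [217.2  30.8 119.5  61.5]
wrist tip_box 0.88 [ 0.709 -0.127  0.   ]
wrist reagent [325.1  27.4  68.1  52.5]
wrist reagent 0.72 [ 0.725 -0.246  0.   ]
(array([-0.06,  0.07, 15.43]), 'turn', np.float64(18.07))
[[271. 259.]
 [271. 175.]
 [366. 175.]
 [366. 259.]] [array([ 0.428, -0.091]), array([ 0.646, -0.065]), array([ 0.677, -0.314]), array([ 0.458, -0.329])]
```

servo_tool(
  slide=[
    [0, 0, 2],
    [0, 0, 5],
    [0, 0, 8.5],
    [0, 0, 11.5],
    [0, 0, 13.5],
  ],
  turn=[0, 0, 0, 0, 0],
  gripper=[1, 1, 1, 1, 1],
)

```text
time: 20.7
position: [0.5512, -0.1965, 0.1132]
tool_rot: [-3.131, -0.243, 0.003]
force: [0.7, 0.5, -1.3]
opening: 0.0214
gripper_force: 55.0
```

servo_tool(
  slide=[
    [0, 0, 1],
    [0, 0, 1.5],
    [0, 0, 1.8],
    [0, 0, 2.1],
    [0, 0, 2.4],
  ],
  turn=[0, 0, 0, 0, 0],
  gripper=[1, 1, 1, 1, 1],
  newtons=5,
)

```text
time: 21.2
position: [0.5522, -0.1971, 0.0919]
tool_rot: [3.131, 0.243, 0.002]
force: [0.6, -0.2, -3.4]
opening: 0.0221
gripper_force: 5.0
```

servo_tool(
  slide=[
    [0, 0, 0.05],
    [0, 0, 0.05],
    [0, 0, 0.05],
    [0, 0, 0.05],
    [0, 0, 0.05],
  ],
  turn=[0, 0, 0, 0, 0],
  gripper=[1, 1, 1, 1, 1],
  newtons=3.5,
)

```text
time: 21.7
position: [0.5519, -0.1969, 0.0909]
tool_rot: [3.132, 0.243, 0.0]
force: [-0.4, -0.9, -1.5]
opening: 0.0218
gripper_force: 3.5
```

servo_tool(
  slide=[
    [0.2, 0, 0.1],
    [0.6, 0, 0.1],
    [1, 0, 0.1],
    [1.4, 0, 0.12],
    [1.8, 0, 0.15],
  ],
  turn=[0, 0, 0, 0, 0],
  gripper=[1, 1, 1, 1, 1],
)

```text
time: 22.2
position: [0.57, -0.1941, 0.0891]
tool_rot: [3.132, 0.243, -0.0]
force: [0.7, -0.6, -0.4]
opening: 0.0219
gripper_force: 3.5
```

```bash
python3 - <<'E'
from h import *
np.set_printoptions(precision=2,suppress=True,linewidth=150)
im,tp=snap("wrist","w13")
s=read_state();print(s["time"],s["position"],s["force"])
for th in(0,10,15,20,27): print(th,tips(tp,th,.0985).ravel(),tips(tp,th,.0985,pt=(.03,0,.008))[0],tips(tp,th,.0985,pt=(.013,0,.05))[0])
for t in findtips(im): print(t)
for t in("knob","knob_skirt"):
    for r in imaging.pinpoint("wrist",t)[:1]: print(t,round(r["conf"],2),np.array(r["xy"]).round(1))
g=cv2.cvtColor(im,6); print(g[90:240:4,250:258].mean(1).round().astype(int), g[90:240:4,215:219].mean(1).round().astype(int))
E
```

```text
22.25 [ 0.57 -0.19  0.09] [-0.29  0.61  1.97]
0 [227.4  167.4  283.29 167.43] [255.4  165.31] [255.65 205.34]
10 [226.13 147.96 284.72 148.01] [255.48 146.74] [255.71 194.65]
15 [225.34 138.35 285.6  138.41] [255.53 137.61] [255.74 189.68]
20 [224.43 128.83 286.62 128.9 ] [255.59 128.61] [255.78 184.98]
27 [222.94 115.69 288.28 115.76] [255.68 116.27] [255.84 178.95]
[181 118 118 117 116 116 116 115 116 115 114 114 114 113 113 113 111  80  86 183 160 111  76  41  30  28  28  26  25  26  27  26  26  26]
[234 127 122 121 121 121 120 120 119 119 119 118 117 118 117 117 116 116 118 185 185 183 181 134  85  50  41  38  37  35  37  35  35  39]
knob 0.89 [254.5 169.5]
knob_skirt 0.68 [259.5 173.1]
[119 118 118 118 117 116 116 116 114 114 108  91  34  43  34  32  29  29  73  85  86  86  83  83 100 102  79  25  24  29  25  28  24  24  26  24  27
  23] [116 115 116 116 115 114 114 113 114 113 108  78 109  82  79  78  74  60  44  33  28  27  26  34  44  50  67  68  68  68  68  68  80 110 110  50  29
  29]
```

servo_tool(
  slide=[
    [0.4, 0, 0.1],
    [0.8, 0, 0.17],
    [1.2, 0, 0.26],
    [1.6, 0, 0.4],
    [2, 0, 0.52],
  ],
  turn=[0, 0, 0, 0, 0],
  gripper=[1, 1, 1, 1, 1],
)

```text
time: 22.85
position: [0.5896, -0.1909, 0.0838]
tool_rot: [-3.132, -0.243, 0.001]
force: [-0.8, 0.5, 0.0]
opening: 0.0217
gripper_force: 3.5
```

servo_tool(
  slide=[
    [0.3, 0, 0.1],
    [0.6, 0, 0.22],
    [0.9, 0, 0.35],
    [0.97, 0, 0.4],
    [0.97, 0, 0.4],
  ],
  turn=[0, 0, 0, 0, 0],
  gripper=[1, 1, 1, 1, 1],
)

```text
time: 23.35
position: [0.5991, -0.1894, 0.0804]
tool_rot: [3.132, 0.243, 0.001]
force: [-2.0, 1.2, 3.0]
opening: 0.0218
gripper_force: 3.5
```

```bash
python3 - <<'E'
from h import *
np.set_printoptions(precision=2,suppress=True,linewidth=150)
im,tp=snap("wrist","w14")
s=read_state();print(s["time"],s["position"]*1000,s["force"])
for th in(-5,0,5,10): print(th,tips(tp,th,.0985).ravel(),tips(tp,th,.0985,pt=(.027,.027,.002)).ravel(),tips(tp,th,.0985,pt=(-.002,0,.004))[0])
g=cv2.cvtColor(im,6)
for c in(226,231,280,285): print(c,g[120:200:3,c-1:c+2].mean(1).round().astype(int))
for t in("knob","knob_skirt"):
    for r in imaging.pinpoint("wrist",t)[:1]: print(t,round(r["conf"],2),np.array(r["xy"]).round(1))
E
```

```text
23.4 [ 599.08 -189.45   80.34] [-1.71 -0.27  3.23]
-5 [227.89 177.26 282.73 177.3 ] [221.67 177.27 288.95 177.31] [255.28 212.72]
0 [227.4  167.44 283.29 167.48] [221.05 167.45 289.63 167.49] [255.29 203.01]
5 [226.81 157.69 283.95 157.73] [220.33 157.7  290.42 157.75] [255.31 193.4 ]
10 [226.13 148.01 284.71 148.06] [219.48 148.02 291.35 148.08] [255.34 183.88]
226 [227 117 122 120 120 119 115 104  95  77  75  76  89  87  95  72  97 130 127 126 117  42  30  30  25  24  26]
231 [228 116 121 120 120 119 119 119 117 116 115 116 115 115 114 114  93 120 121  87  33  31  28  27  28  29  28]
280 [236 130 125 124 123 123 123 122 121 120 119 119 119 118 118 117 173 196 195 195  87  42  41  37  34  34  39]
285 [235 180 124 125 124 123 123 122 121 121 121 121 119 119 118 118 178 200 197 196 195 180  63  42  42  39  39]
knob 0.65 [255.8 204.3]
knob_skirt 0.63 [259.7 205.9]
```

servo_tool(
  slide=[
    [0, 0, 0],
    [0, 0, 0],
    [0, 0, 0],
    [0, 0, 0],
    [0, 0, 0],
  ],
  turn=[0, 0, 0, 0, 0],
  gripper=[3.2, 3.2, 3.2, 3.2, 3.2],
)

```text
time: 24.0
position: [0.599, -0.1895, 0.08]
tool_rot: [-3.132, -0.243, 0.0]
force: [-0.1, 0.4, -0.4]
opening: 0.0319
gripper_force: 0.0
```

servo_tool(
  slide=[
    [0, 0, 0],
    [0, 0, 0],
    [0, 0, 0],
    [0, 0, 0],
    [0, 0, 0],
  ],
  turn=[0, 0, 0, 0, 0],
  gripper=[1, 1, 1, 1, 1],
  newtons=8,
)

```text
time: 24.5
position: [0.5989, -0.1895, 0.0801]
tool_rot: [-3.132, -0.243, 0.0]
force: [0.3, -0.2, -0.7]
opening: 0.0217
gripper_force: 8.0
```

servo_tool(
  slide=[
    [0, 0, 0],
    [0, 0, 0],
    [0, 0, 0],
    [0, 0, -0.1],
    [0, 0, -0.2],
  ],
  turn=[0, 0, 0, 0, 0],
  gripper=[1, 1, 1, 1, 1],
  newtons=20,
)

```text
time: 25.0
position: [0.5988, -0.1895, 0.0819]
tool_rot: [-3.132, -0.243, 0.001]
force: [0.3, 0.2, -3.5]
opening: 0.0213
gripper_force: 20.0
```

```bash
python3 - <<'E'
from h import *
np.set_printoptions(precision=2,suppress=True,linewidth=150)
im,tp=snap("wrist","w15")
s=read_state();print(s["time"],s["position"]*1000,s["force"])
for th in(0,2): print(th,tips(tp,th,.0955).ravel(),tips(tp,th,.0955,pt=(-.002,0,.004))[0])
g=cv2.cvtColor(im,6)
for c in(226,285): print(c,g[156:180,c-1:c+2].mean(1).round().astype(int))
for t in("knob","knob_skirt"):
    for r in imaging.pinpoint("wrist",t)[:1]: print(t,round(r["conf"],2),np.array(r["xy"]).round(1))
E
```

```text
25.05 [ 598.93 -189.5    82.14] [ 0.16  0.13 -1.47]
0 [227.11 168.22 283.72 168.25] [255.36 204.21]
2 [226.89 164.4  283.97 164.44] [255.37 200.43]
226 [ 88  88  88  87  86  86  87  95 100 100  88  71 110 133 129 129 127 127 126 126 125 125 125 121]
285 [119 119 119 120 118 119 119 119 119 118 117 104 171 210 199 199 198 198 197 196 196 195 194 193]
knob 0.86 [256.9 203.3]
knob_skirt 0.86 [258.2 206.5]
```

servo_tool(
  slide=[
    [-0.5, 0, 0],
    [-1.2, 0, 0],
    [-2, 0, 0],
    [-3, 0, 0],
    [-4, 0, 0],
  ],
  turn=[0, 0, 0, 0, 0],
  gripper=[1, 1, 1, 1, 1],
)

```text
time: 25.65
position: [0.5584, -0.1958, 0.0821]
tool_rot: [-3.132, -0.243, 0.0]
force: [0.0, 0.1, -2.9]
opening: 0.0219
gripper_force: 20.0
```

servo_tool(
  slide=[
    [-1.2, 0, 0],
    [-2.5, 0, 0],
    [-3.8, 0, 0],
    [-4.8, 0, 0],
    [-5, 0, 0],
  ],
  turn=[0, 0, 0, 0, 0],
  gripper=[1, 1, 1, 1, 1],
)

```text
time: 26.15
position: [0.5089, -0.2036, 0.0823]
tool_rot: [-3.132, -0.242, 0.001]
force: [-0.4, 0.5, -1.5]
opening: 0.0216
gripper_force: 20.0
```

```bash
python3 - <<'E'
from h import *
np.set_printoptions(precision=3,suppress=True,linewidth=150)
im,tp=snap("wrist","w16")
s=read_state();print(s["time"],s["position"],s["force"])
for c in("wrist","top","scene"):
  if c!="wrist": snap(c,c+"16")
  for t,z in(("knob",.004),("knob_skirt",.012)):
    for r in imaging.pinpoint(c,t)[:2]: print(c,t,round(r["conf"],2),np.array(r["xy"]).round(1),atz(c,r["xy"],z,tp))
  for r in imaging.recognise(c,"knob")[:1]: print(np.array(r["bbox"]).round(1))
K=atz("wrist",imaging.pinpoint("wrist","knob")[0]["xy"],.004,tp)
# predicted knob silhouette bbox if upright (skirt rim r30 at z 12..16, top r~? at 37)
a=np.linspace(0,6.28,60);P=np.array([proj("wrist",K+[.03*np.cos(t),.03*np.sin(t),h],tp) for t in a for h in(.008,.012)]);print("pred",P.min(0),P.max(0))
E
```

```text
26.2 [ 0.509 -0.204  0.082] [ 0.416 -0.069 -1.961]
wrist knob 0.65 [252.6  87.5] [ 0.594 -0.188  0.004]
wrist knob_skirt 0.85 [255.2  85.6] [ 0.596 -0.19   0.012]
[255.4  84.8  86.2  94.3]
top knob 0.5 [318.5 201.2] [ 0.591 -0.196  0.004]
top knob_skirt 0.6 [316.5 198.4] [ 0.596 -0.189  0.012]
scene knob 0.87 [243.2 245. ] [ 0.595 -0.186  0.004]
scene knob 0.48 [240.1 184.2] [ 0.46  -0.005  0.004]
scene knob_skirt 0.63 [242.  242.9] [ 0.59  -0.185  0.012]
[242.6 245.4  20.2  17.9]
pred [209.338  40.429] [295.698 130.354]
```

servo_tool(
  slide=[
    [0, 0, 0.1],
    [0, 0, 0.2],
    [0, 0, 0.22],
    [0, 0, 0.22],
    [0, 0, 0.22],
  ],
  turn=[0, 0, 0, 0, 0],
  gripper=[1, 1, 1, 1, 1],
  newtons=4,
)

```text
time: 27.3
position: [0.5101, -0.2034, 0.08]
tool_rot: [3.132, 0.243, 0.0]
force: [-0.2, 0.7, 0.9]
opening: 0.0219
gripper_force: 4.0
```

servo_tool(
  slide=[
    [0, 0, 0],
    [0, 0, 0],
    [0, 0, 0],
    [0, 0, 0],
    [0, 0, 0],
  ],
  turn=[0, 0, 0, 0, 0],
  gripper=[4.5, 4.5, 4.5, 4.5, 4.5],
)

```text
time: 27.8
position: [0.51, -0.2034, 0.0799]
tool_rot: [-3.132, -0.243, -0.0]
force: [-0.1, -0.6, -0.6]
opening: 0.0455
gripper_force: 0.0
```

servo_tool(
  slide=[
    [0, 0, -2],
    [0, 0, -5],
    [0, 0, -9],
    [0, 0, -13],
    [0, 0, -16],
  ],
  turn=[0, 0, 0, 0, 0],
  gripper=[5, 5, 5, 5, 5],
)

```text
time: 28.3
position: [0.5102, -0.2034, 0.2425]
tool_rot: [3.131, 0.243, 0.003]
force: [-0.1, -0.1, 0.3]
opening: 0.0498
gripper_force: 0.0
```

servo_tool(
  slide=[
    [0, 0, 0],
    [0, 0, 0],
    [0, 0, 0],
    [0, 0, 0],
    [0, 0, 0],
  ],
  turn=[0, 0, 0, 0, 0],
  gripper=[5, 5, 5, 5, 5],
)

```text
time: 28.8
position: [0.5099, -0.2033, 0.239]
tool_rot: [-3.131, -0.243, 0.002]
force: [-0.5, -0.8, -0.3]
opening: 0.0501
gripper_force: 0.0
```

```bash
python3 - <<'E'
from h import *
np.set_printoptions(precision=3,suppress=True,linewidth=150)
s=read_state();print(s["time"],s["position"],s["force"])
im,tp=snap("wrist","w17")
for c in("wrist","scene"):
  if c!="wrist": snap(c,c+"17")
  for t,z in(("knob",.004),("knob_skirt",.012),("puller",.004),("puller_grip",.089),("beaker",0),("tip_box",0),("reagent",0)):
    for r in imaging.pinpoint(c,t)[:4]: print(c,t,round(r["conf"],2),np.array(r["xy"]).round(1),atz(c,r["xy"],z,tp))
b=np.array([.509,-.204,0]);
print([proj("wrist",b+[0,0,z],tp).round(1) for z in(.004,.089,.124)])
g=cv2.cvtColor(im,6); m=(g<45).astype(np.uint8); n,l,st,ce=cv2.connectedComponentsWithStats(m)
print([(st[i],ce[i]) for i in range(1,n) if st[i,4]>150])
E
```

```text
28.8 [ 0.51  -0.203  0.239] [-0.531 -0.779 -0.26 ]
wrist knob 0.64 [255.9  93.2] [ 0.595 -0.191  0.004]
wrist puller 0.8 [253.1 275.9] [ 0.333 -0.228  0.004]
wrist puller 0.7 [421.2 143.2] [ 0.569 -0.42   0.004]
wrist puller 0.55 [257.  163.4] [ 0.507 -0.207  0.004]
wrist puller_grip 0.84 [464.5 158.6] [ 0.566 -0.422  0.089]
wrist puller_grip 0.73 [255.3  92.3] [ 0.594 -0.19   0.089]
wrist puller_grip 0.64 [255.4 174.3] [ 0.513 -0.203  0.089]
wrist puller_grip 0.59 [247.5 316.3] [ 0.33  -0.222  0.089]
wrist beaker 0.89 [103.4 165.8] [0.47  0.002 0.   ]
scene knob 0.88 [245.6 246.5] [ 0.604 -0.186  0.004]
scene knob_skirt 0.61 [231.9 244.1] [ 0.566 -0.205  0.012]
scene knob_skirt 0.6 [241.2 244.9] [ 0.592 -0.192  0.012]
scene puller 0.98 [168.9 211.7] [ 0.325 -0.22   0.004]
scene puller 0.84 [215.4 236. ] [ 0.505 -0.208  0.004]
scene puller 0.61 [187.1 302.4] [ 0.561 -0.421  0.004]
scene puller 0.4 [240.9 242.3] [ 0.584 -0.182  0.004]
scene puller_grip 0.91 [165.2 203.1] [ 0.342 -0.231  0.089]
scene puller_grip 0.86 [134.2 234.3] [ 0.335 -0.363  0.089]
scene puller_grip 0.65 [215.4 224.3] [ 0.514 -0.207  0.089]
scene puller_grip 0.6 [178.2 297.2] [ 0.56  -0.435  0.089]
scene beaker 0.8 [241.2 184.3] [ 0.461 -0.001  0.   ]
scene tip_box 0.84 [284.9 247.8] [ 0.706 -0.123  0.   ]
scene tip_box 0.73 [217.3 234. ] [ 0.504 -0.198  0.   ]
scene reagent 0.91 [272.8 284.4] [ 0.735 -0.242  0.   ]
[array([255.4, 161.3]), array([255.7, 177.8]), array([255.8, 187.5])]
[(array([230,  68,  49,  49, 835], dtype=int32), array([251.539,  99.968])), (array([244, 161,  21,  17, 222], dtype=int32), array([253.419, 167.306])), (array([    0,   246,   185,   138, 16840], dtype=int32), array([ 78.414, 329.327])), (array([329, 272, 103,  31, 929], dtype=int32), array([381.059, 284.603])), (array([147, 276,  54,  16, 370], dtype=int32), array([169.019, 285.724])), (array([ 301,  306,  211,   78, 8379], dtype=int32), array([443.227, 352.325]))]
```

Puller upright at (0.51, -0.204), knob upright at (0.595, -0.19), others undisturbed.

```bash
python3 -c "
from bench import sign_off; print(sign_off())"
```

```text
the job is handed in; nothing more can be done
None
```

The job is handed in at about 29 s of the 64 s: the knob came straight off the spindle and stands upright on its hub on the mat, the puller is drawn clear and stands upright beside it on the mat, and the tip box, bottle and beaker are where they were, by final camera fixes and force readings rather than a viewed picture.

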